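Clear the keyboard and close the laptop

ROBOT

A 6-joint arm with a two-finger parallel gripper is mounted at the origin on the work surface. World frame = base frame: x ahead of the robot, y to its left, z up, the work surface at z = 0. Lengths are in mm, angles in rad, forces in N, time in s.
With the tool pointing down it reaches from about 325 to 900 mm from the base axis. Payload 6.1 kg.
Tool frame: the origin (TCP) lies where the fingers leave the gripper's body, on its centre line; the fingertips stand 73 mm ahead of it and the grasp point (between the pads) lies 54 mm ahead of it (bot.nose_length is the distance from the TCP to the fingertips, in mm); z points along the fingers, y is the line along which they close (so a half turn about z gives the same grasp; the last joint's range is limited). The gripper opens to 85 mm and grips with 20 to 120 N. Pads are 22 mm wide; open, the fingers measure 114 mm over their backs; the gripper's body (76 mm by 85 mm) begins 54 mm behind the grasp point. The pads swing forward as they close: fully open they stand 13 mm farther back than shut.
Start: joints at [1.157, 0.22, 1.526, -0, 1.395, -0.126], TCP at [177.401, 599.287, 303.9] pointing down, gripper open.
Joint ranges: [-2.98, 2.98], [-0.91, 2.08], [0.09, 2.57], [-1.24, 4.39], [0.2, 2.65], [-2.68, 2.68]. Speed limits (rad/s): [2.57, 2.57, 3.01, 3.14, 3.14, 3.14].

INTERFACE

Orientations are given as a unit quaternion [x, y, z, w].
In Python, from workcell import bot gives the robot as it stands.
- The arm moves only by the tool servo_tool, never from a script. Its argument "motion" is a list of rows, each an object of numbers: "tx", "ty", "tz": the shift along the world's x, y, z normalised to -1 to 1, where 1 is 0.4 m; "ax", "ay", "az": the turn, a rotation vector about the world's x, y, z normalised to -1 to 1, where 1 is pi rad. In form: [{"tx": .., "ty": .., "tz": .., "ax": .., "ay": .., "az": ..}, ...]. A call has exactly 5 rows; each row shifts and turns the commanded pose from where the row before left it; what a row does not reach is not made up. A row lasts 1/10 s, in which the tool goes at most 50 mm and 8.59 degrees, less where a joint would pass 70% of its speed; a pose out of reach is approached as far as the arm can. A call with a number of a shift or a turn outside -1 to 1 is refused whole. A call with a gripper value outside its range is refused whole. "jaw" is the opening, from -1 (shut) to 1 (fully open), set as the call begins (left out, the last holds). The fingers move at their own pace and stop on an object; "grip_force" is the grip in N (left out, the last holds). Time passes only in rows, so rows that do not move let the fingers close, or fill a call up. It gives the time, the measured TCP pose, the force, the opening and the grip force at its end, in the units of the state.
- bot.state(): the state, without advancing time (a new reading comes with each control period).
- bot.camera(name): name is "scene" or "top" or "wrist"; returns a dict with "img" (420x560x3 uint8, red, green, blue), "fovy" (degrees; the focal length in pixels is half the picture's height over the tangent of half this angle, whatever the lens; pixels are square), "cx", "cy" (the principal point, pixels), "R" (3x3) and "t" (3): a world point X has camera coordinates R X + t; the wrist camera has in their place "tool_from_camera" (4x4, takes a point from camera to tool coordinates, whose origin is the TCP and whose axes are the flange's). Camera axes: x right, y down, z forward; pixel columns grow to the right and rows downward; lengths in mm; the calibration is good to about 2 mm. A picture is of the moment at which its call begins: read the wrist's pose just before it. There is no depth.
- bot.hand_in(): hands the job in; it is judged then, once.
The state is a dict: "time_s": time; "joint_positions": joint angles; "joint_vel": joint speeds; "effort": joint torques, N m; "ee_pos": TCP position; "ee_rot": TCP orientation; "force": force on the tool from outside, world axes, zero at the start; "wrist_torque": the same for the moment, N m; "opening": opening from 0.0 (shut) to 1.0 (fully open); "grasp_force": force on a finger pad.
Only numpy, scipy, OpenCV 4.12 (cv2) and the standard library are available. Lean on these libraries where they do the work, as an engineer would, in place of code of your own. Each camera call takes 0.05 s, during which the arm holds its last target. There are 200 camera calls.

TASK

Somebody left the short screwdriver lying on the keyboard of the open laptop. Take it off and lay it flat in the large empty compartment of the grey tool tray (do not drop it in from high up), then close the laptop's lid gently until it is fully shut, without slamming it or pressing hard on the laptop. Leave the other things on the table where they are.

Things in the scene. Friction and masses are not known exactly. Their poses are not given: they have to be found in the camera images.
- laptop: small silver laptop, base 170 mm deep (its x) by 260 mm wide (its y) and 18 mm thick, fixed. Origin at the centre of its underside; front edge at x = -85 mm, hinge along the far edge (+x); the keyboard is the flat top at z = 18 mm. The hinge is on the robot's left (+y) side; laptop and tray may swap halves
- lid (a joint): angle of the laptop's lid (rad): 0 fully shut, 1.57 upright, about 1.65 to 1.95 at the start (leaning back). The lid is a panel 165 mm long from the hinge to its free edge, 260 mm wide, 8 mm thick, 0.28 kg; a stiff hinge keeps it at any angle; 1 to 5 N at the free edge moves it. It can be pushed from behind with the closed fingers, then pressed down from above
- lid_hinge (a point): point on the hinge axis in the middle of the lid's width, at laptop x = 80 mm, z = 19.5 mm (does not move with the lid); the axis runs along the laptop's y. It turns with the lid: at angle 0 its axes are the laptop's
- lid_edge (a point): middle of the lid's free edge, on the outer (back) face: 165 mm from the hinge along the lid and 8 mm out from the hinge's plane; when shut it is 27.5 mm above the table
- screwdriver: the short screwdriver, 130 mm long, 60 g, lying on the keyboard roughly across the hinge direction (within about 30 degrees of the laptop's x): red round handle 65 mm long, 26 mm thick, then a 6 mm steel shaft. Origin on its underside at mid-length; its x runs along it from handle to tip
- screwdriver_mid (a point): mid-length of the short screwdriver, on its axis (13 mm above its underside)
- screwdriver_grip (a point): point to grip on the axis of its handle, 26 mm from mid-length towards the handle's end
- screwdriver_tip (a point): tip of its blade, on the axis
- tray: grey open tool tray, 150 mm (its x) by 240 mm (its y), 40 mm tall, walls and floor 4 mm, fixed to the table. Origin at the centre of its underside. A 34 mm tall divider at y = 60 mm parts a small end compartment with odds and ends from the large empty one (142 mm by 174 mm)
- tray_mid (a point): centre of the floor of the tray's large empty compartment, 4 mm above the table; axes as the tray's
- long_driver: a second, longer screwdriver lying on the table beyond the work (190 mm long, red 26 mm handle); bystander
- mug: yellow plastic mug, 80 mm wide, 90 mm tall, standing beyond the work; bystander, origin at the centre of its foot
- battery: small black camera battery, 36 x 26 x 20 mm, lying between the laptop and the tray; bystander, origin at the centre of its underside
- charger: black power-supply brick, 100 x 45 x 30 mm; bystander, origin at the centre of its underside
- hard_case: black zip case, 130 x 100 x 50 mm, at the right of the table; bystander, origin at the centre of its underside
- modem: upright grey network box on a foot, 180 x 70 mm foot, 172 mm tall, at the left of the table; bystander, origin at the centre of its underside
Mind the look-alikes: they are no part of the job. Leave any black or blue look-alike of the screwdriver alone.

How it is judged (in metres and radians):
On the way, in this order (a step that is already met when the one before it is completed fails the run):
1. the short screwdriver lies flat and released in the tray's large compartment (x of screwdriver_mid in the frame of tray between -0.072 and 0.072 m and y of screwdriver_mid in the frame of tray between -0.118 and 0.058 m and z of screwdriver_mid in the frame of tray below 0.032 m and z of each of screwdriver_tip, screwdriver_grip in the frame of tray below 0.04 m and linear speed of screwdriver below 0.05 m/s and contact force between screwdriver and the fingers below 0.1 N), for 0.2 s.
2. the lid is fully shut (value of joint lid below 0.04 rad), for 0.2 s.
At the end, for the whole second after the job is handed in: The lid is shut (under 0.04 rad, about 7 mm at its edge), and the short screwdriver lies released and at rest inside the large compartment of the tray, not hanging on a wall (above the tray's underside: its middle under 32 mm, its tip and handle under 40 mm) (all of step 1 and value of joint lid below 0.04 rad); the robot touches nothing.
It fails at once if the lid is slammed: it turns faster than 1.5 rad/s (0.25 m/s at its edge) in its last 0.25 rad (value of joint lid below 0.25 rad and velocity of joint lid below -1.5 rad/s).
It fails at once if the laptop is pressed with more than 35 N (contact force between laptop and the arm above 35 N).
It fails at once if the screwdriver is dropped from high up (it falls faster than 1 m/s, about 50 mm) (linear speed of screwdriver above 1 m/s and contact force between screwdriver and the fingers below 0.1 N).
It fails at once if a bystander is moved by more than 30 mm (distance of any of long_driver, mug, battery, charger, hard_case, modem from where it was at the start of the episode above 0.03 m).
It also fails if it takes over 64 s, if anything falls off the work surface, if the arm or the gripper's body presses on something with over 40 N, if the wrist force passes 120 N, or if a joint passes its speed limit or range.

## Working session

There is one attempt and no reset: what is moved stays moved. The work goes in short steps, Python scripts to look and compute and a tool call to move; the robot and the scene stay as the last step left them, time stands still between calls to the robot, and variables do not carry over. Pictures are saved under pics/ and viewed, at most 10 in all, crops included, and the job is handed in when it is done.

Besides the shell and the picture viewer there is one more tool, called as a command line: name --argument value ..., lists and objects as JSON in quotes. servo_tool: Moves the arm, as the interface text tells. Its arguments: {"type":"object","properties":{"motion":{"type":"array"},"jaw":{"type":"number"},"grip_force":{"type":"number"}},"required":["motion"]}

```bash
mkdir -p pics; ls; cat > h.py <<'E'
import numpy as np,cv2,json
from workcell import bot
def ray(c,u,v):
    f=210/np.tan(np.radians(c["fovy"])/2)
    R=np.array(c["R"]);t=np.array(c["t"])
    d=R.T@np.array([(u-c["cx"])/f,(v-c["cy"])/f,1]);return -R.T@t,d
def onz(c,u,v,z):
    o,d=ray(c,u,v);return o+d*(z-o[2])/d[2]
def proj(c,X):
    f=210/np.tan(np.radians(c["fovy"])/2)
    p=np.array(c["R"])@np.array(X)+np.array(c["t"]);return np.array([c["cx"]+f*p[0]/p[2],c["cy"]+f*p[1]/p[2]])
def save(c,n):cv2.imwrite(n,c["img"][:,:,::-1])
E
python3 - <<'E'
from h import *
import pickle
for n in("top","scene"):
    c=bot.camera(n);save(c,f"pics/{n}.png");pickle.dump(c,open(n+".pkl","wb"))
    print(n,c["fovy"],c["R"],c["t"])
print(bot.state())
E
```

```text
pics
top 43.10401549743031 [[ 0.02262371 -0.99969732 -0.00966603]
 [-0.98028955 -0.02028434 -0.1965221 ]
 [ 0.19626655  0.01392156 -0.98045175]] [  34.85099124  528.09783385 1365.73817863]
scene 57.08099946941107 [[ 0.77017769  0.63780368 -0.00572733]
 [ 0.51847185 -0.63125848 -0.57680124]
 [-0.37150137  0.44126999 -0.81686445]] [-454.87779485 -214.13452221 1361.2212915 ]
{'time_s': 0.1, 'joint_positions': array([ 1.15686730e+00,  2.21127265e-01,  1.52748898e+00,  2.54077415e-06,
        1.39470612e+00, -1.26080026e-01]), 'joint_vel': array([-0.00079895, -0.00228451, -0.00375493, -0.00162176, -0.0004108 ,
        0.00052384]), 'effort': array([ 2.43718066e-03, -4.98240745e+01, -3.90547013e+01, -3.05525623e-05,
        5.64952323e-03, -6.49892769e-06]), 'ee_pos': array([177.2540998 , 598.90464822, 302.92500673]), 'ee_rot': array([ 1.43428301e-01,  9.89660333e-01, -8.33189266e-04, -2.31893529e-04]), 'force': array([-0.26104958, -0.40247674,  0.8248595 ]), 'wrist_torque': array([-0.0639894 , -0.01599752,  0.00781961]), 'grasp_force': 0.0, 'opening': 0.9993058883919729}
```

View pics/top.png

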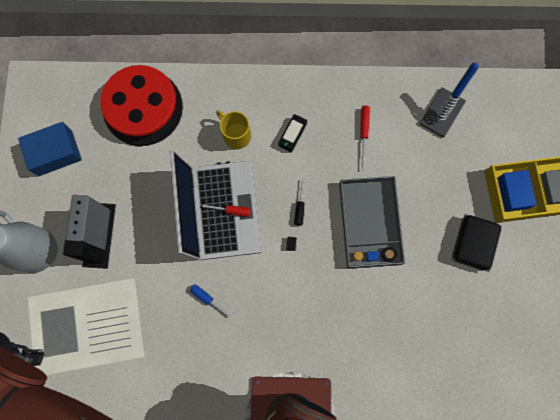

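View pics/scene.png

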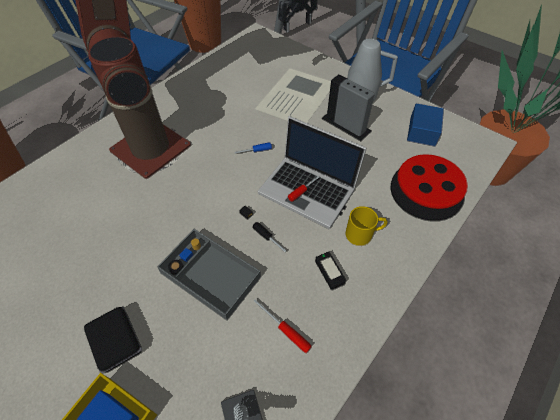

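```bash
python3 - <<'E'
from h import *
import pickle
T=pickle.load(open("top.pkl","rb"));S=pickle.load(open("scene.pkl","rb"))
im=T["img"].astype(int)
m=((im[:,:,0]>130)&(im[:,:,1]<80)&(im[:,:,2]<80)).astype(np.uint8)
n,l,s,ce=cv2.connectedComponentsWithStats(m)
for i in range(1,n):
    if s[i,4]>40: print("red",s[i],ce[i])
a=cv2.resize(T["img"][145:275,165:265],None,fx=4.4,fy=4.4,interpolation=cv2.INTER_CUBIC)
b=cv2.resize(T["img"][165:275,330:415],None,fx=4,fy=4,interpolation=cv2.INTER_CUBIC)
h=572;o=np.zeros((h,800,3),np.uint8);o[:a.shape[0],:440]=a[:h];o[:b.shape[0],450:450+b.shape[1]]=b
cv2.imwrite("pics/crop.png",o[:,:,::-1])
E
```

```text
red [ 101   65   75   70 3410] [137.7340176   99.68328446]
red [363 106   7  31 162] [365.88888889 121.00617284]
red [226 206  24  10 163] [238.16564417 209.80368098]
```

View pics/crop.png

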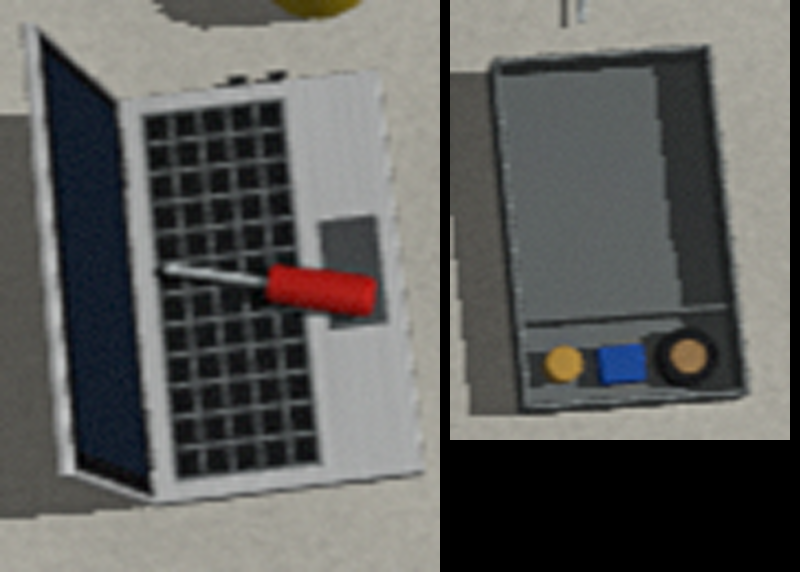

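```bash
python3 - <<'E'
from h import *
import pickle
np.set_printoptions(precision=1,suppress=True)
T=pickle.load(open("top.pkl","rb"));S=pickle.load(open("scene.pkl","rb"))
P=lambda L,z:np.array([onz(T,u,v,z) for u,v in L])
sd=P([(250.7,212.7),(225.9,209.5),(202,205.9)],31);print("sd end,joint,tip\n",sd, np.linalg.norm(sd[0]-sd[2]))
print("grip centroid",onz(T,238.2,209.8,33))
fr=P([(250.9,161.4),(261.4,251.8)],18);hi=P([(192.3,167.3),(200.2,258.2)],18)
print("front",fr,"hinge",hi,np.linalg.norm(fr[0]-fr[1]))
d=fr[1]-fr[0];d/=np.linalg.norm(d);print("width dir",d,np.degrees(np.arctan2(d[1],d[0])))
hd=hi[1]-hi[0];hd/=np.linalg.norm(hd);print(np.degrees(np.arctan2(hd[1],hd[0])),np.linalg.norm(hi.mean(0)-fr.mean(0)))
print("lid at z180",P([(171.8,151.4),(179.8,251.8)],180))
tr=P([(340.5,180.5),(394.5,176.8),(403.8,263.3),(348,267.5)],40);print("tray",tr,tr.mean(0))
print(np.linalg.norm(tr-np.roll(tr,1,0),axis=1))
for q in(sd[0],sd[1],sd[2],hi[0],hi[1],fr[0],fr[1],*tr):print(proj(S,q))
from scipy.spatial.transform import Rotation as R
print(R.from_quat(bot.state()["ee_rot"]).as_matrix())
for n,(u,v) in dict(batt=(291,243),black=(299,203),modem=(103,237),mug=(236,130)).items():print(n,onz(T,u,v,20))
E
```

```text
sd end,joint,tip
 [[529.6 117.9  31. ]
 [537.1 185.6  31. ]
 [545.7 251.   31. ]] 134.06322676493102
grip centroid [536.5 151.9  33. ]
front [[678.1 122.9  18. ]
 [425.4  86.4  18. ]] hinge [[657.8 285.7  18. ]
 [404.6 250.7  18. ]] 255.2829894631239
width dir [-1.  -0.1  0. ] -171.7834149710823
-172.13030790754289 164.78056234691329
lid at z180 [[651.2 309.5 180. ]
 [401.2 274.8 180. ]]
tray [[ 622.2 -124.2   40. ]
 [ 635.6 -271.    40. ]
 [ 400.3 -290.6   40. ]
 [ 386.  -143.8   40. ]] [ 511.  -207.4   40. ]
[237.  147.4 236.1 147.5]
[288.4 198. ]
[303.7 185.9]
[318.2 174.9]
[352.8 188.2]
[284.2 157.2]
[328.3 224.9]
[256.6 189.9]
[258.9 268.9]
[224.4 312.8]
[157.4 264.7]
[193.5 226.8]
[[-1.   0.3 -0. ]
 [ 0.3  1.  -0. ]
 [ 0.  -0.  -1. ]]
batt [450.7   7.2  20. ]
black [561.6 -12.8  20. ]
modem [456.3 517.4  20. ]
mug [768.7 167.8  20. ]
```

Candidates in the top view: red at (238,210) on the keyboard, red long driver at (366,121) on the table, black one at (299,205), and blue one at (203,295). The target is the red one at (238,210). The crop shows it is the only one on the keyboard, with its tip towards the hinge. The tray's large compartment is at the far side, away from the robot.

servo_tool --motion '[{"tx": 0.0595, "ty": -0.0736, "az": -0.0298}, {"tx": 0.0595, "ty": -0.0736, "az": -0.0298}, {"tx": 0.0595, "ty": -0.0736, "az": -0.0298}, {"tx": 0.0595, "ty": -0.0736, "az": -0.0298}, {"tx": 0.0595, "ty": -0.0736, "az": -0.0298}]' --jaw 0.2 --grip_force 30

```text
invalid input at $.motion[0]: expected keys tx, ty, tz, ax, ay, az
```

servo_tool --motion '[{"tx": 0.0595, "ty": -0.0736, "az": -0.0298}, {"tx": 0.0595, "ty": -0.0736, "az": -0.0298}, {"tx": 0.0595, "ty": -0.0736, "az": -0.0298}, {"tx": 0.0595, "ty": -0.0736, "az": -0.0298}, {"tx": 0.0595, "ty": -0.0736, "az": -0.0298}]'

```text
invalid input at $.motion[0]: expected keys tx, ty, tz, ax, ay, az
```

servo_tool --motion '[{"tx": 0.0595, "ty": -0.0736, "az": -0.0298}, {"tx": 0.0595, "ty": -0.0736, "az": -0.0298}, {"tx": 0.0595, "ty": -0.0736, "az": -0.0298}, {"tx": 0.0595, "ty": -0.0736, "az": -0.0298}, {"tx": 0.0595, "ty": -0.0736, "az": -0.0298}]'

```text
invalid input at $.motion[0]: expected keys tx, ty, tz, ax, ay, az
```

servo_tool --motion '[{"tz": -0.05}, {"tz": -0.05}, {"tz": -0.05}, {"tz": -0.05}, {"tz": 0}]'

```text
invalid input at $.motion[0]: expected keys tx, ty, tz, ax, ay, az
```

servo_tool --motion '[{"tx": 0.0595, "ty": -0.0736, "tz": 0, "ax": 0, "ay": 0, "az": -0.0298}, {"tx": 0.0595, "ty": -0.0736, "tz": 0, "ax": 0, "ay": 0, "az": -0.0298}, {"tx": 0.0595, "ty": -0.0736, "tz": 0, "ax": 0, "ay": 0, "az": -0.0298}, {"tx": 0.0595, "ty": -0.0736, "tz": 0, "ax": 0, "ay": 0, "az": -0.0298}, {"tx": 0.0595, "ty": -0.0736, "tz": 0, "ax": 0, "ay": 0, "az": -0.0298}]' --jaw 0.2 --grip_force 30

```text
time_s: 0.6
ee_pos: [296.9, 450.7, 303.4]
ee_rot: [0.371, 0.929, -0.0, -0.0]
force: [0.0, 0.9, 0.3]
opening: 0.598
grasp_force: 0.0
```

servo_tool --motion '[{"tx": 0.0595, "ty": -0.0736, "tz": 0, "ax": 0, "ay": 0, "az": -0.0298}, {"tx": 0.0595, "ty": -0.0736, "tz": 0, "ax": 0, "ay": 0, "az": -0.0298}, {"tx": 0.0595, "ty": -0.0736, "tz": 0, "ax": 0, "ay": 0, "az": -0.0298}, {"tx": 0.0595, "ty": -0.0736, "tz": 0, "ax": 0, "ay": 0, "az": -0.0298}, {"tx": 0.0595, "ty": -0.0736, "tz": 0, "ax": 0, "ay": 0, "az": -0.0298}]'

```text
time_s: 1.1
ee_pos: [415.9, 303.5, 303.6]
ee_rot: [0.576, 0.817, -0.0, -0.0]
force: [0.0, -0.1, -0.4]
opening: 0.597
grasp_force: 0.0
```

servo_tool --motion '[{"tx": 0.0595, "ty": -0.0736, "tz": 0, "ax": 0, "ay": 0, "az": -0.0298}, {"tx": 0.0595, "ty": -0.0736, "tz": 0, "ax": 0, "ay": 0, "az": -0.0298}, {"tx": 0.0595, "ty": -0.0736, "tz": 0, "ax": 0, "ay": 0, "az": -0.0298}, {"tx": 0.0595, "ty": -0.0736, "tz": 0, "ax": 0, "ay": 0, "az": -0.0298}, {"tx": 0.0595, "ty": -0.0736, "tz": 0, "ax": 0, "ay": 0, "az": -0.0298}]'

```text
time_s: 1.6
ee_pos: [535.0, 156.3, 303.5]
ee_rot: [0.75, 0.661, -0.0, -0.0]
force: [1.1, 0.1, 0.5]
opening: 0.598
grasp_force: 0.0
```

servo_tool --motion '[{"tx": 0, "ty": 0, "tz": -0.06, "ax": 0, "ay": 0, "az": 0}, {"tx": 0, "ty": 0, "tz": -0.06, "ax": 0, "ay": 0, "az": 0}, {"tx": 0, "ty": 0, "tz": -0.06, "ax": 0, "ay": 0, "az": 0}, {"tx": 0, "ty": 0, "tz": -0.06, "ax": 0, "ay": 0, "az": 0}, {"tx": 0, "ty": 0, "tz": 0, "ax": 0, "ay": 0, "az": 0}]'

```text
time_s: 2.1
ee_pos: [531.7, 157.2, 203.6]
ee_rot: [0.749, 0.663, -0.003, -0.002]
force: [-0.7, -0.3, -0.4]
opening: 0.603
grasp_force: 0.0
```

```bash
cat >> h.py <<'E'
from scipy.spatial.transform import Rotation as Ro
def wcam():
    s=bot.state();c=bot.camera("wrist");A=np.array(c["tool_from_camera"])
    M=np.eye(4);M[:3,:3]=Ro.from_quat(s["ee_rot"]).as_matrix();M[:3,3]=s["ee_pos"]
    W=M@A;c["R"]=W[:3,:3].T;c["t"]=-W[:3,:3].T@W[:3,3];return s,c
E
python3 - <<'E'
from h import *
np.set_printoptions(precision=1,suppress=True)
s,c=wcam();save(c,"pics/w1.png");print(s["ee_pos"],s["time_s"])
im=c["img"].astype(int);m=((im[:,:,0]>110)&(im[:,:,1]<80)&(im[:,:,2]<80)).astype(np.uint8)
n,l,st,ce=cv2.connectedComponentsWithStats(m);i=1+st[1:,4].argmax();print(st[i],ce[i])
print(onz(c,*ce[i],36))
(a,b),wh,an=cv2.minAreaRect(np.argwhere(l==i)[:,::-1].astype(np.float32));print(wh,an)
for p in cv2.boxPoints(((a,b),wh,an)):print(onz(c,*p,31))
E
```

```text
[531.7 157.2 203.6] 2.1
[ 270  181   32   79 2315] [285.7 219.7]
[536.9 153.1  36. ]
(78.0, 31.0) 90.0
[528.1 184.9  31. ]
[552.5 181.9  31. ]
[545.8 115.5  31. ]
[519.6 118.6  31. ]
```

View pics/w1.png

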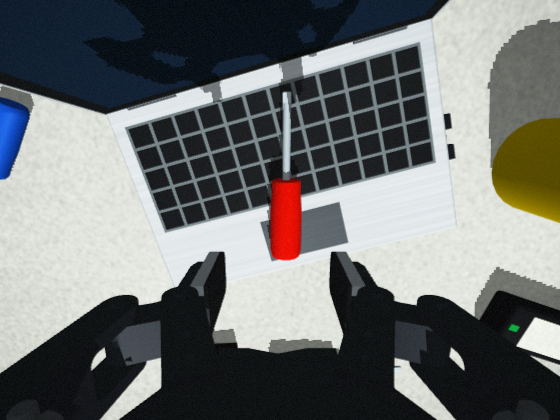

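The wrist view shows the red handle at columns 270–302, rows 181–260. It is aligned with the fingers and about 4 mm to one side, so I'll correct that and descend.

servo_tool --motion '[{"tx": 0.01, "ty": 0, "tz": -0.06, "ax": 0, "ay": 0, "az": 0}, {"tx": 0, "ty": 0, "tz": -0.06, "ax": 0, "ay": 0, "az": 0}, {"tx": 0, "ty": 0, "tz": -0.06, "ax": 0, "ay": 0, "az": 0}, {"tx": 0, "ty": 0, "tz": -0.06, "ax": 0, "ay": 0, "az": 0}, {"tx": 0, "ty": 0, "tz": 0, "ax": 0, "ay": 0, "az": 0}]'

```text
time_s: 2.65
ee_pos: [536.9, 157.5, 110.1]
ee_rot: [0.749, 0.663, -0.002, -0.001]
force: [-0.8, -0.5, 0.4]
opening: 0.605
grasp_force: 0.0
```

servo_tool --motion '[{"tx": 0, "ty": 0, "tz": 0, "ax": 0, "ay": 0, "az": 0}, {"tx": 0, "ty": 0, "tz": 0, "ax": 0, "ay": 0, "az": 0}, {"tx": 0, "ty": 0, "tz": 0, "ax": 0, "ay": 0, "az": 0}, {"tx": 0, "ty": 0, "tz": 0, "ax": 0, "ay": 0, "az": 0}, {"tx": 0, "ty": 0, "tz": 0, "ax": 0, "ay": 0, "az": 0}]'

```text
time_s: 3.15
ee_pos: [538.8, 157.8, 112.7]
ee_rot: [0.749, 0.663, 0.001, 0.0]
force: [0.4, -0.6, -0.4]
opening: 0.599
grasp_force: 0.0
```

servo_tool --motion '[{"tx": -0.004, "ty": 0, "tz": -0.012, "ax": 0, "ay": 0, "az": 0}, {"tx": 0, "ty": 0, "tz": -0.012, "ax": 0, "ay": 0, "az": 0}, {"tx": 0, "ty": 0, "tz": -0.012, "ax": 0, "ay": 0, "az": 0}, {"tx": 0, "ty": 0, "tz": -0.012, "ax": 0, "ay": 0, "az": 0}, {"tx": 0, "ty": 0, "tz": 0, "ax": 0, "ay": 0, "az": 0}]'

```text
time_s: 3.65
ee_pos: [536.0, 157.6, 91.5]
ee_rot: [0.749, 0.663, -0.001, -0.001]
force: [-0.8, -0.1, 0.1]
opening: 0.602
grasp_force: 0.0
```

servo_tool --motion '[{"tx": 0, "ty": 0, "tz": 0, "ax": 0, "ay": 0, "az": 0}, {"tx": 0, "ty": 0, "tz": 0, "ax": 0, "ay": 0, "az": 0}, {"tx": 0, "ty": 0, "tz": 0, "ax": 0, "ay": 0, "az": 0}, {"tx": 0, "ty": 0, "tz": 0, "ax": 0, "ay": 0, "az": 0}, {"tx": 0, "ty": 0, "tz": 0, "ax": 0, "ay": 0, "az": 0}]' --jaw -1 --grip_force 40

```text
time_s: 4.15
ee_pos: [537.0, 157.7, 93.0]
ee_rot: [0.749, 0.663, 0.0, 0.0]
force: [-0.2, 0.5, 0.6]
opening: 0.276
grasp_force: 39.2
```

servo_tool --motion '[{"tx": 0, "ty": 0, "tz": 0, "ax": 0, "ay": 0, "az": 0}, {"tx": 0, "ty": 0, "tz": 0, "ax": 0, "ay": 0, "az": 0}, {"tx": 0, "ty": 0, "tz": 0, "ax": 0, "ay": 0, "az": 0}, {"tx": 0, "ty": 0, "tz": 0.01, "ax": 0, "ay": 0, "az": 0}, {"tx": 0, "ty": 0, "tz": 0.02, "ax": 0, "ay": 0, "az": 0}]'

```text
time_s: 4.65
ee_pos: [535.9, 157.5, 104.1]
ee_rot: [0.749, 0.663, -0.001, -0.001]
force: [-0.3, 0.4, -1.6]
opening: 0.275
grasp_force: 39.2
```

servo_tool --motion '[{"tx": 0, "ty": 0, "tz": 0.04, "ax": 0, "ay": 0, "az": 0}, {"tx": 0, "ty": 0, "tz": 0.04, "ax": 0, "ay": 0, "az": 0}, {"tx": 0, "ty": 0, "tz": 0.04, "ax": 0, "ay": 0, "az": 0}, {"tx": 0, "ty": 0, "tz": 0.04, "ax": 0, "ay": 0, "az": 0}, {"tx": 0, "ty": 0, "tz": 0.04, "ax": 0, "ay": 0, "az": 0}]'

```text
time_s: 5.15
ee_pos: [537.0, 157.7, 186.9]
ee_rot: [0.749, 0.663, 0.001, 0.0]
force: [0.7, 0.2, -0.4]
opening: 0.275
grasp_force: 39.2
```

servo_tool --motion '[{"tx": -0.0037, "ty": -0.0608, "tz": 0, "ax": 0, "ay": 0, "az": -0.029}, {"tx": -0.0037, "ty": -0.0608, "tz": 0, "ax": 0, "ay": 0, "az": -0.029}, {"tx": -0.0037, "ty": -0.0608, "tz": 0, "ax": 0, "ay": 0, "az": -0.029}, {"tx": -0.0037, "ty": -0.0608, "tz": 0, "ax": 0, "ay": 0, "az": -0.029}, {"tx": -0.0037, "ty": -0.0608, "tz": 0, "ax": 0, "ay": 0, "az": -0.029}]'

```text
time_s: 5.65
ee_pos: [529.5, 35.2, 186.2]
ee_rot: [0.88, 0.475, 0.001, 0.0]
force: [-0.1, 0.2, -0.7]
opening: 0.273
grasp_force: 39.2
```

servo_tool --motion '[{"tx": -0.0037, "ty": -0.0608, "tz": 0, "ax": 0, "ay": 0, "az": -0.029}, {"tx": -0.0037, "ty": -0.0608, "tz": 0, "ax": 0, "ay": 0, "az": -0.029}, {"tx": -0.0037, "ty": -0.0608, "tz": 0, "ax": 0, "ay": 0, "az": -0.029}, {"tx": -0.0037, "ty": -0.0608, "tz": 0, "ax": 0, "ay": 0, "az": -0.029}, {"tx": -0.0037, "ty": -0.0608, "tz": 0, "ax": 0, "ay": 0, "az": -0.029}]'

```text
time_s: 6.15
ee_pos: [522.1, -86.6, 186.2]
ee_rot: [0.964, 0.264, 0.001, 0.0]
force: [0.1, -1.1, -1.1]
opening: 0.275
grasp_force: 39.2
```

servo_tool --motion '[{"tx": -0.0037, "ty": -0.0608, "tz": 0, "ax": 0, "ay": 0, "az": -0.029}, {"tx": -0.0037, "ty": -0.0608, "tz": 0, "ax": 0, "ay": 0, "az": -0.029}, {"tx": -0.0037, "ty": -0.0608, "tz": 0, "ax": 0, "ay": 0, "az": -0.029}, {"tx": -0.0037, "ty": -0.0608, "tz": 0, "ax": 0, "ay": 0, "az": -0.029}, {"tx": -0.0037, "ty": -0.0608, "tz": 0, "ax": 0, "ay": 0, "az": -0.029}]'

```text
time_s: 6.65
ee_pos: [514.7, -208.3, 186.3]
ee_rot: [0.999, 0.04, 0.001, 0.0]
force: [1.3, 0.1, -1.1]
opening: 0.272
grasp_force: 39.2
```

servo_tool --motion '[{"tx": 0, "ty": 0, "tz": 0, "ax": 0, "ay": 0, "az": 0}, {"tx": 0, "ty": 0, "tz": 0, "ax": 0, "ay": 0, "az": 0}, {"tx": 0, "ty": 0, "tz": 0, "ax": 0, "ay": 0, "az": 0}, {"tx": 0, "ty": 0, "tz": 0, "ax": 0, "ay": 0, "az": 0}, {"tx": 0, "ty": 0, "tz": 0, "ax": 0, "ay": 0, "az": 0}]'

```text
time_s: 7.15
ee_pos: [514.7, -206.3, 184.8]
ee_rot: [0.999, 0.042, -0.0, -0.0]
force: [0.8, -0.8, -0.1]
opening: 0.278
grasp_force: 39.3
```

```bash
python3 - <<'E'
from h import *
s,c=wcam();save(c,"pics/w2.png");print(s["ee_pos"],s["joint_positions"])
E
```

```text
[ 514.69912388 -206.30036942  184.78674697] [-5.23482831e-01  1.70623981e-01  1.81904505e+00  1.02879451e-04
  1.15201664e+00  9.62887275e-01]
```

View pics/w2.png

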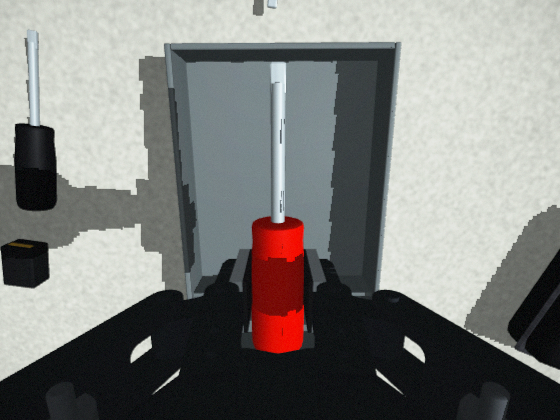

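servo_tool --motion '[{"tx": 0, "ty": 0, "tz": -0.05, "ax": 0, "ay": 0, "az": 0}, {"tx": 0, "ty": 0, "tz": -0.05, "ax": 0, "ay": 0, "az": 0}, {"tx": 0, "ty": 0, "tz": -0.05, "ax": 0, "ay": 0, "az": 0}, {"tx": 0, "ty": 0, "tz": -0.05, "ax": 0, "ay": 0, "az": 0}, {"tx": 0, "ty": 0, "tz": -0.03, "ax": 0, "ay": 0, "az": 0}]'

```text
time_s: 7.7
ee_pos: [513.9, -206.3, 91.0]
ee_rot: [0.999, 0.042, -0.001, -0.001]
force: [-0.9, 0.0, -0.3]
opening: 0.272
grasp_force: 39.3
```

servo_tool --motion '[{"tx": 0, "ty": 0, "tz": -0.01, "ax": 0, "ay": 0, "az": 0}, {"tx": 0, "ty": 0, "tz": -0.01, "ax": 0, "ay": 0, "az": 0}, {"tx": 0, "ty": 0, "tz": -0.01, "ax": 0, "ay": 0, "az": 0}, {"tx": 0, "ty": 0, "tz": 0, "ax": 0, "ay": 0, "az": 0}, {"tx": 0, "ty": 0, "tz": 0, "ax": 0, "ay": 0, "az": 0}]'

```text
time_s: 8.2
ee_pos: [514.9, -207.3, 81.2]
ee_rot: [0.999, 0.041, 0.0, 0.0]
force: [0.0, -0.5, 0.2]
opening: 0.276
grasp_force: 39.3
```

Next I lower it the last 2 mm, open the fingers partway and lift.

servo_tool --motion '[{"tx": 0, "ty": 0, "tz": -0.003, "ax": 0, "ay": 0, "az": 0}, {"tx": 0, "ty": 0, "tz": -0.002, "ax": 0, "ay": 0, "az": 0}, {"tx": 0, "ty": 0, "tz": 0, "ax": 0, "ay": 0, "az": 0}, {"tx": 0, "ty": 0, "tz": 0, "ax": 0, "ay": 0, "az": 0}, {"tx": 0, "ty": 0, "tz": 0, "ax": 0, "ay": 0, "az": 0}]'

```text
time_s: 8.7
ee_pos: [514.8, -207.2, 79.0]
ee_rot: [0.999, 0.041, 0.0, 0.0]
force: [1.2, -0.5, 1.2]
opening: 0.274
grasp_force: 39.5
```

servo_tool --motion '[{"tx": 0, "ty": 0, "tz": 0, "ax": 0, "ay": 0, "az": 0}, {"tx": 0, "ty": 0, "tz": 0, "ax": 0, "ay": 0, "az": 0}, {"tx": 0, "ty": 0, "tz": 0, "ax": 0, "ay": 0, "az": 0}, {"tx": 0, "ty": 0, "tz": 0, "ax": 0, "ay": 0, "az": 0}, {"tx": 0, "ty": 0, "tz": 0, "ax": 0, "ay": 0, "az": 0}]' --jaw 0.1

```text
time_s: 9.2
ee_pos: [514.6, -207.1, 78.7]
ee_rot: [0.999, 0.041, -0.0, -0.0]
force: [-0.1, 0.0, -0.2]
opening: 0.549
grasp_force: 0.0
```

servo_tool --motion '[{"tx": 0, "ty": 0, "tz": 0.02, "ax": 0, "ay": 0, "az": 0}, {"tx": 0, "ty": 0, "tz": 0.04, "ax": 0, "ay": 0, "az": 0}, {"tx": 0, "ty": 0, "tz": 0.08, "ax": 0, "ay": 0, "az": 0}, {"tx": 0, "ty": 0, "tz": 0.1, "ax": 0, "ay": 0, "az": 0}, {"tx": 0, "ty": 0, "tz": 0.1, "ax": 0, "ay": 0, "az": 0}]'

```text
time_s: 9.7
ee_pos: [514.5, -207.0, 217.4]
ee_rot: [0.999, 0.041, 0.0, 0.0]
force: [0.1, -0.2, 0.3]
opening: 0.551
grasp_force: 0.0
```

servo_tool --motion '[{"tx": 0, "ty": 0, "tz": 0.1, "ax": 0, "ay": 0, "az": 0}, {"tx": 0, "ty": 0, "tz": 0.1, "ax": 0, "ay": 0, "az": 0}, {"tx": 0, "ty": 0, "tz": 0.05, "ax": 0, "ay": 0, "az": 0}, {"tx": 0, "ty": 0, "tz": 0, "ax": 0, "ay": 0, "az": 0}, {"tx": 0, "ty": 0, "tz": 0, "ax": 0, "ay": 0, "az": 0}]' --jaw -1

```text
time_s: 10.2
ee_pos: [514.6, -207.1, 315.7]
ee_rot: [0.999, 0.041, 0.001, 0.0]
force: [0.5, -0.9, -0.7]
opening: 0.002
grasp_force: 0.0
```

```bash
python3 - <<'E'
from h import *
c=bot.camera("scene")
a=cv2.resize(c["img"][100:330,140:400],None,fx=2.6,fy=2.6);cv2.imwrite("pics/s2.png",a[:,:,::-1])
np.set_printoptions(precision=1,suppress=True)
s,w=wcam();im=w["img"].astype(int);m=((im[:,:,0]>110)&(im[:,:,1]<80)&(im[:,:,2]<80)).astype(np.uint8)
n,l,st,ce=cv2.connectedComponentsWithStats(m);i=1+st[1:,4].argmax();print(st[i],ce[i],onz(w,*ce[i],22),s["ee_pos"])
E
```

```text
[270 164  19  55 985] [279.1 191.3] [ 509.4 -208.8   22. ] [ 514.1 -206.8  314.2]
```

View pics/s2.png

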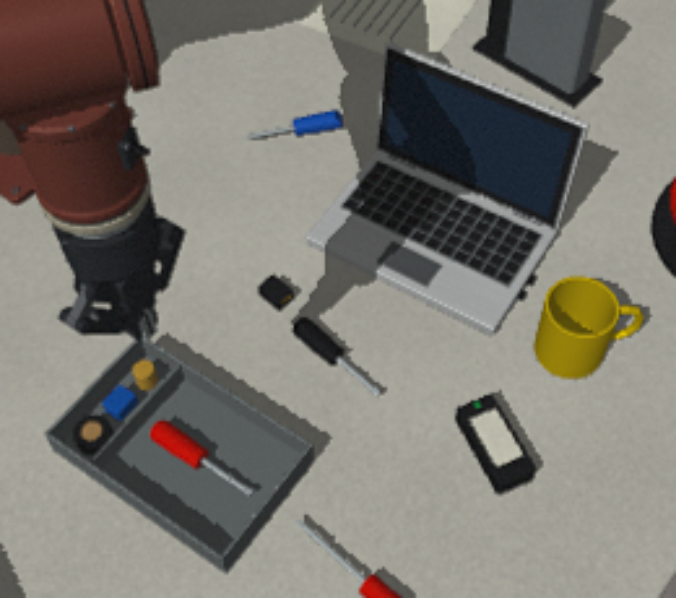

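The screwdriver lies flat in the large compartment, red handle at about (180,443) in the crop. Next I move behind the lid with the fingers shut.

servo_tool --motion '[{"tx": 0.001, "ty": 0.093, "tz": 0, "ax": 0, "ay": 0, "az": 0.0345}, {"tx": 0.001, "ty": 0.093, "tz": 0, "ax": 0, "ay": 0, "az": 0.0345}, {"tx": 0.001, "ty": 0.093, "tz": 0, "ax": 0, "ay": 0, "az": 0.0345}, {"tx": 0.001, "ty": 0.093, "tz": 0, "ax": 0, "ay": 0, "az": 0.0345}, {"tx": 0.001, "ty": 0.093, "tz": 0, "ax": 0, "ay": 0, "az": 0.0345}]'

```text
time_s: 10.8
ee_pos: [515.6, -19.6, 312.7]
ee_rot: [0.951, 0.309, -0.001, -0.001]
force: [0.5, 0.6, -0.2]
opening: 0.001
grasp_force: 0.0
```

servo_tool --motion '[{"tx": 0.001, "ty": 0.093, "tz": 0, "ax": 0, "ay": 0, "az": 0.0345}, {"tx": 0.001, "ty": 0.093, "tz": 0, "ax": 0, "ay": 0, "az": 0.0345}, {"tx": 0.001, "ty": 0.093, "tz": 0, "ax": 0, "ay": 0, "az": 0.0345}, {"tx": 0.001, "ty": 0.093, "tz": 0, "ax": 0, "ay": 0, "az": 0.0345}, {"tx": 0.001, "ty": 0.093, "tz": 0, "ax": 0, "ay": 0, "az": 0.0345}]'

```text
time_s: 11.3
ee_pos: [517.6, 166.3, 312.7]
ee_rot: [0.833, 0.553, -0.002, -0.001]
force: [0.6, 0.5, 0.2]
opening: -0.003
grasp_force: 0.0
```

servo_tool --motion '[{"tx": 0.001, "ty": 0.093, "tz": 0, "ax": 0, "ay": 0, "az": 0.0345}, {"tx": 0.001, "ty": 0.093, "tz": 0, "ax": 0, "ay": 0, "az": 0.0345}, {"tx": 0.001, "ty": 0.093, "tz": 0, "ax": 0, "ay": 0, "az": 0.0345}, {"tx": 0.001, "ty": 0.093, "tz": 0, "ax": 0, "ay": 0, "az": 0.0345}, {"tx": 0.001, "ty": 0.093, "tz": 0, "ax": 0, "ay": 0, "az": 0.0345}]'

```text
time_s: 11.8
ee_pos: [519.7, 352.1, 312.4]
ee_rot: [0.655, 0.756, -0.002, -0.001]
force: [1.0, 0.4, -0.2]
opening: 0.001
grasp_force: 0.0
```

servo_tool --motion '[{"tx": 0, "ty": 0, "tz": 0, "ax": 0, "ay": 0, "az": 0}, {"tx": 0, "ty": 0, "tz": 0, "ax": 0, "ay": 0, "az": 0}, {"tx": 0, "ty": 0, "tz": 0, "ax": 0, "ay": 0, "az": 0}, {"tx": 0, "ty": 0, "tz": 0, "ax": 0, "ay": 0, "az": 0}, {"tx": 0, "ty": 0, "tz": 0, "ax": 0, "ay": 0, "az": 0}]'

```text
time_s: 12.3
ee_pos: [520.9, 349.8, 314.8]
ee_rot: [0.657, 0.754, -0.0, 0.0]
force: [-0.2, -0.7, 1.1]
opening: -0.001
grasp_force: 0.0
```

```bash
python3 - <<'E'
from h import *
s,c=wcam();save(c,"pics/w3.png");print(s["ee_pos"],s["joint_positions"])
np.set_printoptions(precision=1,suppress=True)
E
```

```text
[520.89251156 349.80522716 314.75665618] [ 4.65832441e-01  2.19429723e-01  1.50720736e+00 -1.34813283e-04
  1.41500382e+00  3.29827615e-01]
```

View pics/w3.png

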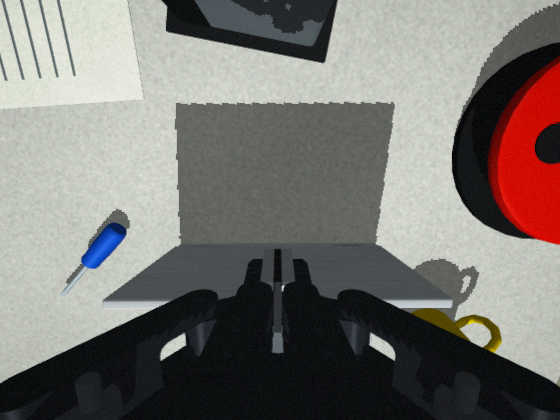

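The wrist view shows the lid parallel to the picture rows: free edge at row 303 (columns 105–450), hinge at row 244. The space behind it is clear.

```bash
python3 - <<'E'
from h import *
np.set_printoptions(precision=1,suppress=True)
s,c=wcam()
for z in(182,186):print([onz(c,u,303,z) for u in(105,450)])
print([onz(c,u,244,19) for u in(180,378)],proj(c,[520.9,349.8,241.8]))
H=np.mean([onz(c,u,244,19) for u in(180,378)],0);print(H)
E
```

```text
[array([402.7, 275.9, 182. ]), array([655.8, 310.7, 182. ])]
[array([404.8, 278.7, 186. ]), array([652.9, 312.8, 186. ])]
[array([409.4, 261.1,  19. ]), array([657.3, 295.2,  19. ])] [276.6 266.7]
[533.4 278.2  19. ]
```

servo_tool --motion '[{"tx": 0, "ty": 0, "tz": -0.052, "ax": 0, "ay": 0, "az": 0}, {"tx": 0, "ty": 0, "tz": -0.052, "ax": 0, "ay": 0, "az": 0}, {"tx": 0, "ty": 0, "tz": -0.052, "ax": 0, "ay": 0, "az": 0}, {"tx": 0, "ty": 0, "tz": -0.052, "ax": 0, "ay": 0, "az": 0}, {"tx": 0, "ty": 0, "tz": 0, "ax": 0, "ay": 0, "az": 0}]'

```text
time_s: 12.9
ee_pos: [519.0, 349.7, 228.0]
ee_rot: [0.657, 0.754, -0.003, -0.001]
force: [-0.4, 0.1, 0.3]
opening: 0.002
grasp_force: 0.0
```

servo_tool --motion '[{"tx": 0.0042, "ty": -0.03, "tz": 0, "ax": 0, "ay": 0, "az": 0}, {"tx": 0.0042, "ty": -0.03, "tz": 0, "ax": 0, "ay": 0, "az": 0}, {"tx": 0.0042, "ty": -0.03, "tz": 0, "ax": 0, "ay": 0, "az": 0}, {"tx": 0.0042, "ty": -0.03, "tz": 0, "ax": 0, "ay": 0, "az": 0}, {"tx": 0.0042, "ty": -0.03, "tz": 0, "ax": 0, "ay": 0, "az": 0}]'

```text
time_s: 13.4
ee_pos: [529.7, 290.1, 232.8]
ee_rot: [0.657, 0.754, 0.001, 0.0]
force: [-0.1, 3.6, 2.5]
opening: 0.001
grasp_force: 1.3
```

servo_tool --motion '[{"tx": 0.0042, "ty": -0.03, "tz": 0, "ax": 0, "ay": 0, "az": 0}, {"tx": 0.0042, "ty": -0.03, "tz": -0.001, "ax": 0, "ay": 0, "az": 0}, {"tx": 0.0045, "ty": -0.033, "tz": -0.007, "ax": 0, "ay": 0, "az": 0}, {"tx": 0.0045, "ty": -0.033, "tz": -0.007, "ax": 0, "ay": 0, "az": 0}, {"tx": 0, "ty": 0, "tz": 0, "ax": 0, "ay": 0, "az": 0}]'

```text
time_s: 13.9
ee_pos: [535.8, 238.3, 224.4]
ee_rot: [0.657, 0.754, -0.001, -0.0]
force: [0.1, 0.8, -0.3]
opening: -0.0
grasp_force: 0.0
```

servo_tool --motion '[{"tx": 0.0044, "ty": -0.032, "tz": -0.014, "ax": 0, "ay": 0, "az": 0}, {"tx": 0.0044, "ty": -0.032, "tz": -0.014, "ax": 0, "ay": 0, "az": 0}, {"tx": 0.0039, "ty": -0.028, "tz": -0.02, "ax": 0, "ay": 0, "az": 0}, {"tx": 0.0039, "ty": -0.028, "tz": -0.02, "ax": 0, "ay": 0, "az": 0}, {"tx": 0, "ty": 0, "tz": 0, "ax": 0, "ay": 0, "az": 0}]'

```text
time_s: 14.4
ee_pos: [541.8, 190.5, 196.1]
ee_rot: [0.657, 0.754, -0.002, -0.001]
force: [-0.9, -0.4, -0.4]
opening: 0.002
grasp_force: 0.0
```

```bash
python3 - <<'E'
from h import *
c=bot.camera("scene");s=bot.state();print(s["ee_pos"],s["force"])
a=cv2.resize(c["img"][100:280,180:400],None,fx=2.6,fy=2.6);cv2.imwrite("pics/s3.png",a[:,:,::-1])
E
```

```text
[541.97825643 191.28308051 196.82835835] [-0.03786123 -0.35229292 -0.10643641]
```

View pics/s3.png

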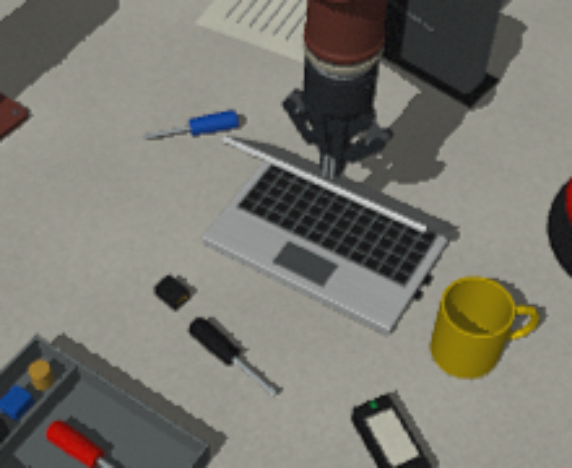

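The lid is tilted forward at about 0.8 rad with the fingers behind it, so I'm carrying on.

servo_tool --motion '[{"tx": 0.0034, "ty": -0.025, "tz": -0.025, "ax": 0, "ay": 0, "az": 0}, {"tx": 0.0034, "ty": -0.025, "tz": -0.025, "ax": 0, "ay": 0, "az": 0}, {"tx": 0.0025, "ty": -0.018, "tz": -0.03, "ax": 0, "ay": 0, "az": 0}, {"tx": 0.0025, "ty": -0.018, "tz": -0.03, "ax": 0, "ay": 0, "az": 0}, {"tx": 0, "ty": 0, "tz": 0, "ax": 0, "ay": 0, "az": 0}]'

```text
time_s: 14.95
ee_pos: [545.8, 156.7, 151.4]
ee_rot: [0.657, 0.754, -0.002, -0.001]
force: [-0.8, 0.2, -0.2]
opening: -0.001
grasp_force: 0.0
```

servo_tool --motion '[{"tx": 0.0007, "ty": -0.005, "tz": -0.0125, "ax": 0, "ay": 0, "az": 0}, {"tx": 0.0007, "ty": -0.005, "tz": -0.0125, "ax": 0, "ay": 0, "az": 0}, {"tx": 0.0007, "ty": -0.005, "tz": -0.0125, "ax": 0, "ay": 0, "az": 0}, {"tx": 0.0007, "ty": -0.005, "tz": -0.0125, "ax": 0, "ay": 0, "az": 0}, {"tx": 0, "ty": 0, "tz": 0, "ax": 0, "ay": 0, "az": 0}]'

```text
time_s: 15.45
ee_pos: [548.1, 149.9, 133.5]
ee_rot: [0.657, 0.754, -0.0, -0.0]
force: [-0.1, 0.3, -1.0]
opening: -0.001
grasp_force: 0.0
```

servo_tool --motion '[{"tx": 0.0004, "ty": -0.003, "tz": -0.01, "ax": 0, "ay": 0, "az": 0}, {"tx": 0.0004, "ty": -0.003, "tz": -0.01, "ax": 0, "ay": 0, "az": 0}, {"tx": 0.0004, "ty": -0.003, "tz": -0.01, "ax": 0, "ay": 0, "az": 0}, {"tx": 0.0004, "ty": -0.003, "tz": -0.01, "ax": 0, "ay": 0, "az": 0}, {"tx": 0, "ty": 0, "tz": 0, "ax": 0, "ay": 0, "az": 0}]'

```text
time_s: 15.95
ee_pos: [548.7, 145.0, 117.5]
ee_rot: [0.657, 0.754, -0.0, -0.0]
force: [0.3, -0.0, 0.8]
opening: 0.002
grasp_force: 0.0
```

servo_tool --motion '[{"tx": 0, "ty": -0.002, "tz": -0.008, "ax": 0, "ay": 0, "az": 0}, {"tx": 0, "ty": 0, "tz": -0.008, "ax": 0, "ay": 0, "az": 0}, {"tx": 0, "ty": 0, "tz": -0.008, "ax": 0, "ay": 0, "az": 0}, {"tx": 0, "ty": 0, "tz": -0.008, "ax": 0, "ay": 0, "az": 0}, {"tx": 0, "ty": 0, "tz": 0, "ax": 0, "ay": 0, "az": 0}]'

```text
time_s: 16.45
ee_pos: [548.7, 144.5, 104.9]
ee_rot: [0.657, 0.754, -0.0, -0.0]
force: [-1.1, 0.1, -0.2]
opening: -0.003
grasp_force: 0.0
```

servo_tool --motion '[{"tx": 0, "ty": 0, "tz": -0.0025, "ax": 0, "ay": 0, "az": 0}, {"tx": 0, "ty": 0, "tz": -0.0025, "ax": 0, "ay": 0, "az": 0}, {"tx": 0, "ty": 0, "tz": 0, "ax": 0, "ay": 0, "az": 0}, {"tx": 0, "ty": 0, "tz": 0, "ax": 0, "ay": 0, "az": 0}, {"tx": 0, "ty": 0, "tz": 0, "ax": 0, "ay": 0, "az": 0}]'

```text
time_s: 16.95
ee_pos: [549.1, 144.6, 103.5]
ee_rot: [0.657, 0.754, 0.0, 0.0]
force: [-0.4, 0.0, 0.5]
opening: -0.001
grasp_force: 0.0
```

servo_tool --motion '[{"tx": 0, "ty": 0, "tz": -0.0025, "ax": 0, "ay": 0, "az": 0}, {"tx": 0, "ty": 0, "tz": -0.0025, "ax": 0, "ay": 0, "az": 0}, {"tx": 0, "ty": 0, "tz": 0, "ax": 0, "ay": 0, "az": 0}, {"tx": 0, "ty": 0, "tz": 0, "ax": 0, "ay": 0, "az": 0}, {"tx": 0, "ty": 0, "tz": 0, "ax": 0, "ay": 0, "az": 0}]'

```text
time_s: 17.45
ee_pos: [549.0, 144.5, 101.4]
ee_rot: [0.657, 0.754, -0.0, -0.0]
force: [0.2, -0.3, 0.1]
opening: -0.003
grasp_force: 0.0
```

servo_tool --motion '[{"tx": 0, "ty": 0, "tz": -0.0025, "ax": 0, "ay": 0, "az": 0}, {"tx": 0, "ty": 0, "tz": 0, "ax": 0, "ay": 0, "az": 0}, {"tx": 0, "ty": 0, "tz": 0, "ax": 0, "ay": 0, "az": 0}, {"tx": 0, "ty": 0, "tz": 0, "ax": 0, "ay": 0, "az": 0}, {"tx": 0, "ty": 0, "tz": 0, "ax": 0, "ay": 0, "az": 0}]'

```text
time_s: 17.95
ee_pos: [549.0, 144.5, 100.4]
ee_rot: [0.657, 0.754, -0.0, -0.0]
force: [-0.0, 0.6, 0.6]
opening: 0.001
grasp_force: 0.0
```

servo_tool --motion '[{"tx": 0, "ty": 0, "tz": -0.0025, "ax": 0, "ay": 0, "az": 0}, {"tx": 0, "ty": 0, "tz": 0, "ax": 0, "ay": 0, "az": 0}, {"tx": 0, "ty": 0, "tz": 0, "ax": 0, "ay": 0, "az": 0}, {"tx": 0, "ty": 0, "tz": 0, "ax": 0, "ay": 0, "az": 0}, {"tx": 0, "ty": 0, "tz": 0, "ax": 0, "ay": 0, "az": 0}]'

```text
time_s: 18.45
ee_pos: [549.1, 144.5, 100.1]
ee_rot: [0.657, 0.754, -0.0, 0.0]
force: [-2.4, -0.1, 4.3]
opening: -0.003
grasp_force: 2.7
```

```bash
python3 - <<'E'
from h import *
c=bot.camera("scene");s=bot.state();print(s["ee_pos"],s["force"])
a=cv2.resize(c["img"][110:280,210:400],None,fx=3.4,fy=3.4);cv2.imwrite("pics/s4.png",a[:,:,::-1])
E
```

```text
[549.16542226 144.54630203 100.13823935] [-1.91641151 -0.3408218   4.48586639]
```

View pics/s4.png

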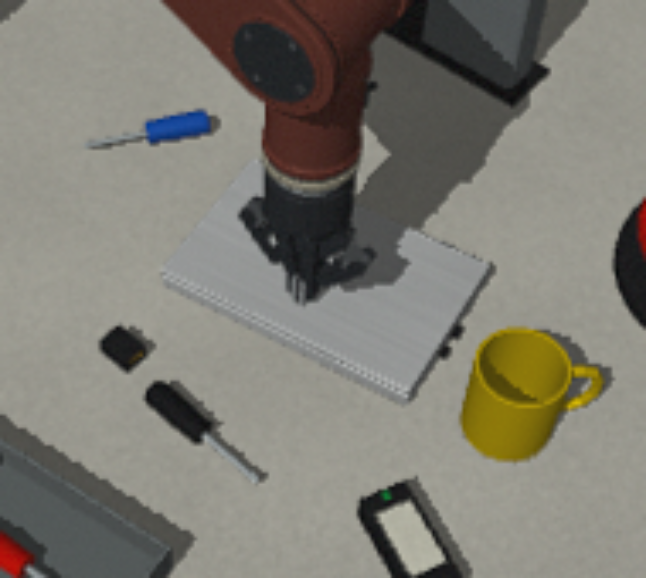

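The lid lies flat on the base. The fingertips stopped at 27 mm with a 4 N reaction, which is the shut height. I'll retreat straight up.

servo_tool --motion '[{"tx": 0, "ty": 0, "tz": 0.005, "ax": 0, "ay": 0, "az": 0}, {"tx": 0, "ty": 0, "tz": 0.02, "ax": 0, "ay": 0, "az": 0}, {"tx": 0, "ty": 0, "tz": 0.06, "ax": 0, "ay": 0, "az": 0}, {"tx": 0, "ty": 0, "tz": 0.1, "ax": 0, "ay": 0, "az": 0}, {"tx": 0, "ty": 0, "tz": 0.1, "ax": 0, "ay": 0, "az": 0}]'

```text
time_s: 19.0
ee_pos: [548.5, 144.4, 214.4]
ee_rot: [0.657, 0.754, -0.001, -0.001]
force: [1.0, 0.8, 0.8]
opening: 0.0
grasp_force: 0.0
```

servo_tool --motion '[{"tx": 0, "ty": 0, "tz": 0.1, "ax": 0, "ay": 0, "az": 0}, {"tx": 0, "ty": 0, "tz": 0.1, "ax": 0, "ay": 0, "az": 0}, {"tx": 0, "ty": 0, "tz": 0, "ax": 0, "ay": 0, "az": 0}, {"tx": 0, "ty": 0, "tz": 0, "ax": 0, "ay": 0, "az": 0}, {"tx": 0, "ty": 0, "tz": 0, "ax": 0, "ay": 0, "az": 0}]'

```text
time_s: 19.5
ee_pos: [548.4, 144.4, 292.3]
ee_rot: [0.657, 0.754, -0.001, -0.001]
force: [-0.2, -0.2, 0.0]
opening: -0.001
grasp_force: 0.0
```

```bash
python3 - <<'E'
from h import *
c=bot.camera("scene")
a=cv2.resize(c["img"][110:330,140:400],None,fx=2.6,fy=2.6);cv2.imwrite("pics/s5.png",a[:,:,::-1])
E
```

```text
(no output)
```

View pics/s5.png

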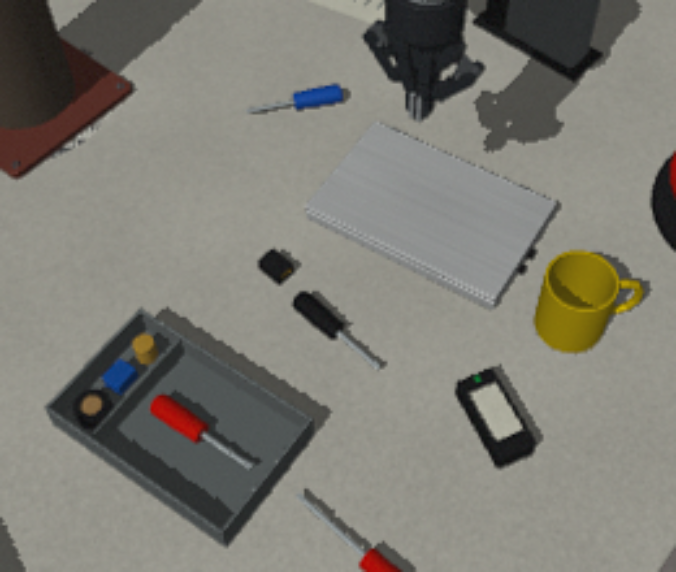

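The lid is shut, the screwdriver is flat in the tray, the other things haven't moved, and the arm is clear.

```bash
python3 -c "
from workcell import bot
print(bot.hand_in())"
```

```text
the job is handed in; nothing more can be done
None
```

The short screwdriver is lying flat in the tray's large compartment, the laptop lid is fully shut (closed gently, last reaction about 4 N), and the job was handed in at about 20 s; no verdict was returned.

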